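# Switch the lab water station over to the fresh filter with its key

### The arm

A 6-joint arm with a two-finger parallel gripper is mounted at the origin on the work surface. World frame = base frame: x ahead of the robot, y to its left, z up, the work surface at z = 0. Lengths are in m, angles in rad, forces in N, time in s.
With the tool pointing down it reaches from about 0.275 to 0.775 m from the base axis. Payload 14.6 kg.
Tool frame: the origin (TCP) lies midway between the tips of the shut fingers; the grasp point (between the pads) lies 19 mm behind it; z points along the fingers, y is the line along which they close (so a half turn about z gives the same grasp; the last joint's range is limited). The gripper opens to 85 mm and grips with 20 to 120 N. Pads are 22 mm wide; open, the fingers measure 114 mm over their backs; the gripper's body (76 mm by 85 mm) begins 54 mm behind the grasp point. The pads swing forward as they close: fully open they stand 13 mm farther back than shut.
Start: joints at [1.17, 0.263, -0.048, 1.259, 0, 1.415], TCP at [0.128, 0.509, 0.231] pointing down, gripper open.
Joint ranges: [-2.65, 2.65], [-0.89, 1.7], [-1.18, 1.37], [-2.13, 2.11], [-1.35, 1.29], [-3.14, 3.14]. Speed limits (rad/s): [1.89, 1.89, 2.57, 2.79, 3.14, 3.14].

### API

Orientations are given as a 3x3 rotation matrix whose columns are the frame's x, y, z axes.
In Python, from bench import readout, eyes, ticket gives the robot as it stands. The module is installed in compiled form; this text tells all that it offers.
- The arm moves only by the shell command python3 -m crank 'ROWS' [OPENING] [FORCE]. ROWS is JSON, a list that holds one entry, the list of rows, each a list of 6 numbers: the shift along the world's x, y, z in cm, then the turn, a rotation vector about the world's x, y, z in rad. A call has 1 to 12 rows; each row shifts and turns the commanded pose from where the row before left it; what a row does not reach is not made up. A row lasts 1/12 s, in which the tool goes at most 41.7 mm and 7.16 degrees, less where a joint would pass 70% of its speed; a pose out of reach is approached as far as the arm can. A call with a gripper value outside its range is refused whole. OPENING is the finger opening in cm, from 0 to 8.54, set as the call begins (- or left out, the last holds). The fingers move at their own pace and stop on an object; FORCE is the grip in N (left out, the last holds). Time passes only in rows, so rows that do not move let the fingers close. It gives the time, the measured TCP pose, the force, the opening and the grip force at its end, in the units of the state.
- readout.read_state(): the state, without advancing time (a new reading comes with each control period).
- eyes.get_image(name): name is "side" or "top"; returns a dict with "pixels" (480x640x3 uint8, blue, green, red), "fovy" (degrees; the focal length in pixels is half the picture's height over the tangent of half this angle, whatever the lens; pixels are square), "cx", "cy" (the principal point, pixels), "D" ([k1, k2, p1, p2, k3] as OpenCV has them; the pictures are not rectified), "R" (3x3) and "t" (3): a world point X has camera coordinates R X + t. Camera axes: x right, y down, z forward; pixel columns grow to the right and rows downward; lengths in m; the calibration is good to about 2 mm. A picture is of the moment at which its call begins. There is no depth.
- ticket.hand_in(): hands the job in; it is judged then, once.
The state is a dict: "clock": time; "qpos": joint angles; "qd": joint speeds; "tau": joint torques, N m; "tool_pos": TCP position; "ee_rot": TCP orientation; "wrist_force": force on the tool from outside, world axes, zero at the start; "ft_torque": the same for the moment, N m; "width": opening from 0.0 (shut) to 1.0 (fully open); "gripper_force": force on a finger pad.
Only numpy, scipy, OpenCV 4.12 (cv2) and the standard library are available. Lean on these libraries where they do the work, as an engineer would, in place of code of your own. Each camera call takes 0.05 s, during which the arm holds its last target. There are 200 camera calls.

### The job

The water station has a fresh filter cartridge (blue cap) in one bay and a spent one (dark brown, black cap) in the other. Take the red key from its stand, push it fully home in the station's key switch and turn it until it stops towards the fresh cartridge, never over to the spent one; then press the green start button all the way down and let it go. Leave the key standing in the switch, turned to the fresh side, and do not disturb the other things on the bench.

Things in the scene. Friction and masses are not known exactly. Their poses are not given: they have to be found in the camera images.
- station: White box with a grey base band, 200 x 300 x 70 mm (x, y, z), fixed to the bench; origin at the centre of its underside, x away from the robot, y to the left, z up. On its top: the key switch at (-30, 0) mm, the green start button at (-65, -95) mm, two cartridge bays at (20, 100) and (20, -100) mm.
- keyway (a point): Centre of the keyhole mouth, 102 mm above the bench; turns with the brass plug (42 mm across, top level with the mouth), which sits in a fixed aluminium collar 60 mm in diameter on the box. The keyhole is a slot 15.5 mm long along this point's x, 7.5 mm wide along its y, 32 mm deep, chamfered 1.5 mm. A red mark on the plug points along +x of this point; z is up.
- cylinder (a joint): Angle of the key switch plug, rad: 0 when its red mark points along the station's +x; positive is anticlockwise seen from above. Stops at +1.1, where the mark points to the left (+y) bay, and at -1.1, the right (-y) bay. It stays where it is left (friction 0.05 N m).
- key: Key standing in its stand. Origin on its axis at the underside of the steel shoulder disc (22 mm diameter, 6 mm high). Below: steel blade 14 (x) x 6 (y) mm, 26 mm long, last 3 mm narrowed to 11 x 4. Above: red grip 30 (x) x 8 (y) mm, from 6 to 46 mm above the origin. Fully home when the shoulder rests on the plug (origin at the keyway point); fits either way round. About 45 g.
- key_stand: Grey block 60 x 60 x 34 mm fixed to the bench, origin at the centre of its underside; the key's blade hangs in a 16 x 8 mm slot in its middle (long along x), shoulder on its top.
- fresh_filter: Fresh filter cartridge: white cylinder 44 mm diameter with a blue cap 48 mm in diameter, 70 mm high, fixed upright in the left or right bay of the station (top 144 mm above the bench); origin at the centre of its underside.
- spent_filter: Spent filter cartridge: the same but dark brown with a black cap, in the other bay.
- start_top (a point): Centre of the top of the green start button, 28 mm diameter, in a black housing on the station's top; pressed straight down.
- start (a joint): Travel of the start button, m: 0 up, 0.006 fully down (about 5 N); springs back.
- beaker: Clear glass beaker, 70 mm diameter, 90 mm high, loose; origin under its centre.
- wash_bottle: White bottle with a red cap, 64 mm diameter, 170 mm high, loose; origin under its centre.
- sample_jar: Amber jar with a blue cap, 56 mm diameter, 80 mm high, loose; origin under its centre.
- tip_box: Blue plastic box, 120 x 85 x 55 mm, loose; origin under its centre.
- dish: Low steel dish, 90 mm diameter, 16 mm high, loose; origin under its centre.
Mind the look-alikes: they are no part of the job. What is shaped like the key but orange is not meant.

How it is judged:
On the way, in this order (a step that is already met when the one before it is completed fails the run):
1. the key is fully home in the key switch, which has not yet been turned over to either side (z of key in the frame of keyway between -0.005 and 0.005 m and horizontal distance between key and keyway below 0.005 m and angle between key's own z axis and vertical below 0.15 rad and value of joint cylinder between -0.6 and 0.6 rad), for 0.1 s.
2. with the key in it, the switch is turned to the stop on the fresh cartridge's side (z of key in the frame of keyway between -0.005 and 0.005 m and horizontal distance between key and keyway below 0.005 m and angle between key's own z axis and vertical below 0.15 rad and ((y of fresh_filter in the frame of station above 0 m and value of joint cylinder above 0.95 rad) or (y of fresh_filter in the frame of station below 0 m and value of joint cylinder below -0.95 rad))), for 0.1 s.
3. the start button is pressed down, with the switch on the fresh side (((y of fresh_filter in the frame of station above 0 m and value of joint cylinder above 0.95 rad) or (y of fresh_filter in the frame of station below 0 m and value of joint cylinder below -0.95 rad)) and value of joint start above 0.0045 m), for 0.05 s.
At the end, for the whole second after the job is handed in: The key stands at rest in the key switch, fully home (shoulder within 5 mm of the plug's face in height and 5 mm of its axis, upright within 0.15 rad), the switch is within 0.15 rad of the stop on the fresh cartridge's side, and the start button is up again (less than 2 mm down) (all of step 2 and value of joint start below 0.002 m and linear speed of key below 0.02 m/s); the robot touches nothing.
It fails at once if the switch is turned more than 0.6 rad towards the spent cartridge ((y of fresh_filter in the frame of station above 0 m and value of joint cylinder below -0.6 rad) or (y of fresh_filter in the frame of station below 0 m and value of joint cylinder above 0.6 rad)).
It fails at once if another thing on the bench is shifted by more than 25 mm (distance of any of beaker, wash_bottle, sample_jar, tip_box, dish from where it was at the start of the episode above 0.025 m).
It also fails if it takes over 58 s, if anything falls off the work surface, if the arm or the gripper's body presses on something with over 40 N, if the wrist force passes 120 N, or if a joint passes its speed limit or range.

## Working session

There is one attempt and no reset: what is moved stays moved. The work goes in short steps, Python scripts to look and compute and a shell command to move; the robot and the scene stay as the last step left them, time stands still between calls to the robot, and variables do not carry over. Pictures are saved under pics/ and viewed, at most 10 in all, crops included, and the job is handed in when it is done.

```bash
mkdir -p pics
python3 - <<'E'
from bench import readout, eyes
import cv2,pickle
for n in("top","side"):
    d=eyes.get_image(n); cv2.imwrite(f"pics/{n}0.png",d["pixels"]); pickle.dump(d,open(f"{n}0.pkl","wb"))
    print(n,d["fovy"],d["cx"],d["cy"],d["D"],d["R"],d["t"])
s=readout.read_state();print(s)
E
```

```text
top 57.785798518410296 315.9751809223758 236.0132541506373 [-0.10608683  0.          0.          0.          0.        ] [[ 0.00469182 -0.99981357  0.01873002]
 [-0.99743211 -0.00601757 -0.07136507]
 [ 0.07146448 -0.01834709 -0.99727439]] [-0.01272154  0.58544223  1.05301729]
side 57.17453336150766 318.4738813080246 241.4372757533078 [-0.03548975  0.          0.          0.          0.        ] [[ 0.83891084 -0.54424953 -0.00458841]
 [-0.37326334 -0.56917488 -0.73260797]
 [ 0.39610994  0.61630545 -0.68063537]] [-0.48167145  0.26818053  0.85847012]
{'clock': 0.1, 'qpos': array([ 1.16971177e+00,  2.63483913e-01, -4.88154958e-02,  1.25936571e+00,
        1.92731076e-06,  1.41548588e+00]), 'qd': array([-0.00041037, -0.00134184,  0.00256442, -0.00153758, -0.00113094,
       -0.00031763]), 'tau': array([ 3.97490759e-03, -6.38576889e+01,  3.85064757e+01,  1.00447933e-02,
       -6.81236384e-05, -1.65121514e-05]), 'tool_pos': array([0.1276653 , 0.50903025, 0.23088988]), 'ee_rot': array([[-9.69949246e-01,  2.43307099e-01, -3.40964193e-04],
       [ 2.43307300e-01,  9.69948926e-01, -7.99087323e-04],
       [ 1.36294234e-04, -8.58033223e-04, -9.99999623e-01]]), 'wrist_force': array([-0.16232618, -0.13649124,  0.17022648]), 'ft_torque': array([0.01634147, 0.01221104, 0.0340089 ]), 'gripper_force': 0.0, 'width': 1.0063493183814185}
```

View pics/top0.png

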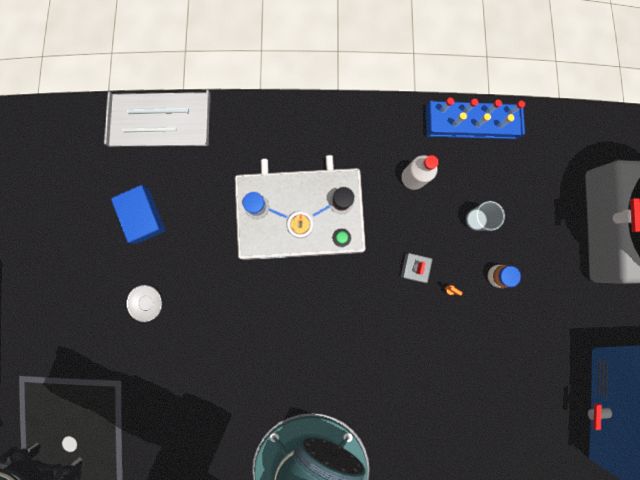

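View pics/side0.png

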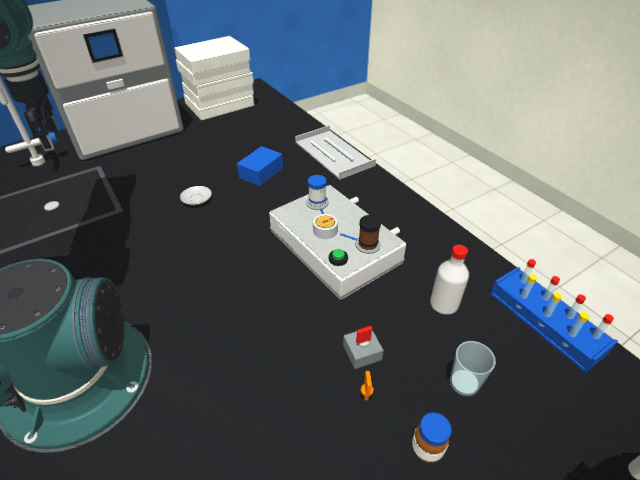

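The fresh cartridge (blue cap) is in the left bay, at top (254,203) and side (317,190). The spent one is on the right, at top (343,198). There are two key candidates:
- The red upright grip on the grey block, top (421,267) and side (364,336). This fits the description.
- The orange one lying at top (453,290) and side (368,386). This is the look-alike.

I'll confirm with an enlarged crop.

```bash
cat > h.py <<'E'
import numpy as np,cv2,pickle
def K(d):
    f=240/np.tan(np.radians(d["fovy"])/2); return np.array([[f,0,d["cx"]],[0,f,d["cy"]],[0,0,1]])
def ray(d,uv):
    p=cv2.undistortPoints(np.array([[uv]],float),K(d),np.array(d["D"]))[0,0]
    R=np.array(d["R"]);return -R.T@d["t"],R.T@np.array([p[0],p[1],1])
def atz(d,uv,z):
    c,r=ray(d,uv);return c+r*(z-c[2])/r[2]
def proj(d,X):
    return cv2.projectPoints(np.array(X,float).reshape(-1,3),cv2.Rodrigues(np.array(d["R"]))[0],np.array(d["t"]),K(d),np.array(d["D"]))[0][:,0]
def tri(ds,uvs):
    A=np.zeros((3,3));b=np.zeros(3)
    for d,u in zip(ds,uvs):
        c,r=ray(d,u);r/=np.linalg.norm(r);P=np.eye(3)-np.outer(r,r);A+=P;b+=P@c
    return np.linalg.solve(A,b)
def load(n):return pickle.load(open(n,"rb"))
def crop(d,u,v,w=50,h=37,s=8):return cv2.resize(d["pixels"][v-h//2:v-h//2+h,u-w//2:u-w//2+w],(w*s,h*s),interpolation=cv2.INTER_CUBIC)
E
python3 - <<'E'
from h import *
t=load("top0.pkl");s=load("side0.pkl")
im=np.vstack([np.hstack([crop(t,421,267),crop(s,364,345)]),np.hstack([crop(t,300,223),crop(s,325,225)])])
cv2.imwrite("pics/c1.png",im)
E
```

```text
(no output)
```

View pics/c1.png

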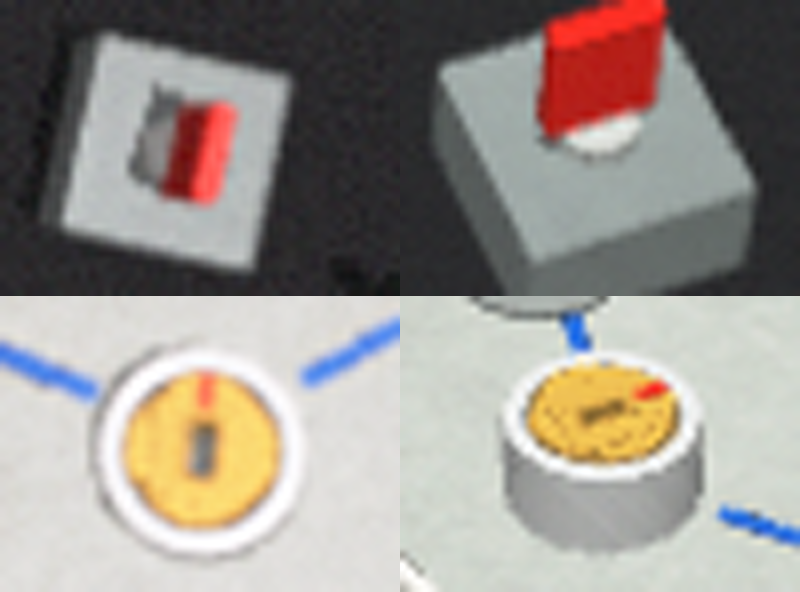

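Confirmed: the red key stands upright in its grey stand, and the plug mark points roughly along +x. Next I'll measure both.

```bash
cat >> h.py <<'E'
from scipy.optimize import minimize
def box(p,hx,hy,z0,z1):
    x,y,a=p;c,s=np.cos(a),np.sin(a)
    return [[x+c*i*hx-s*j*hy,y+s*i*hx+c*j*hy,z] for i in(-1,1) for j in(-1,1) for z in(z0,z1)]
def cyl(p,r,z0,z1,n=40):
    a=np.linspace(0,2*np.pi,n);return [[p[0]+r*np.cos(t),p[1]+r*np.sin(t),z] for t in a for z in(z0,z1)]
def sil(d,pts,S=16):
    h=cv2.convexHull(((proj(d,pts)+.5)*S).astype(np.float32))
    x0,y0=np.floor(h.min((0,1))/S)-3;x1,y1=np.ceil(h.max((0,1))/S)+3
    m=np.zeros((int(y1-y0)*4,int(x1-x0)*4),np.uint8)
    cv2.fillPoly(m,[np.round((h-[x0*S,y0*S])/S*4*16).astype(int)],255,shift=4)
    f=np.zeros((480,640));f[int(y0):int(y1),int(x0):int(x1)]=cv2.resize(m,(int(x1-x0),int(y1-y0)),interpolation=cv2.INTER_AREA)/255.
    return f
def hsv(d,lo,hi,uv,r):
    h=cv2.cvtColor(d["pixels"],cv2.COLOR_BGR2HSV).copy();h[...,0]=(h[...,0].astype(int)+90)%180 
    m=cv2.inRange(h,lo,hi)/255.;k=np.zeros_like(m);k[uv[1]-r:uv[1]+r,uv[0]-r:uv[0]+r]=1;return m*k
def fit(ds,ms,f,p0,step):
    c=lambda p:sum(np.abs(sil(d,f(p))-m).sum() for d,m in zip(ds,ms))
    sx=np.vstack([p0]+[np.array(p0)+np.eye(len(p0))[i]*step[i] for i in range(len(p0))])
    r=minimize(c,p0,method="Nelder-Mead",options=dict(initial_simplex=sx,xatol=1e-5,fatol=1e-3));return r.x.round(4),round(r.fun,1)
E
python3 - <<'E'
from h import *
t=load("top0.pkl");s=load("side0.pkl");g=load
red=((80,120,90),(100,255,255))
mt=hsv(t,*red,(421,267),20);ms=hsv(s,*red,(364,336),20)
k0=atz(t,(423,267),.08)
fk=lambda p:box(p,.015,.004,.040,.080)
for D,M in(([t,s],[mt,ms]),([t],[mt]),([s],[ms])):
  print("key",min([fit(D,M,fk,[k0[0],k0[1],a],[.01,.01,.2]) for a in(-.3,0.,.3)],key=lambda r:r[1]), [m.sum() for m in M])
# stand corners
c=np.array([(105,35),(292,75),(250,270),(62,228)],float);c=(c+.5)/8-.5+[396,249]
P=np.array([atz(t,q,.034) for q in c]);print("stand",P.mean(0),P,np.arctan2(*(P[0]-P[3])[1::-1]),np.arctan2(*(P[1]-P[0])[1::-1]))
br=((100,110,100),(122,255,255))
bt=hsv(t,*br,(300,223),16);bs=hsv(s,*br,(325,225),16)
fill=lambda m:cv2.morphologyEx(m,cv2.MORPH_CLOSE,np.ones((7,7)))
bt,bs=fill(bt),fill(bs);p0=atz(t,(300,223),.102)
fp=lambda p:cyl(p,.021,.102,.102)
for D,M in(([t,s],[bt,bs]),([t],[bt]),([s],[bs])): print("plug",fit(D,M,fp,p0[:2],[.01,.01]),[m.sum() for m in M])
gr=((135,120,60),(170,255,255))
a=hsv(t,*gr,(342,238),14)
ys,xs=np.nonzero(a);print("button px",xs.mean(),ys.mean(),len(xs))
hh=cv2.cvtColor(t["pixels"],cv2.COLOR_BGR2HSV);print(hh[238,342])
# mark & slot in top crop; station edge yaw via bays
q=lambda x,y,u,v:((x+.5)/8-.5+u-25,(y+.5)/8-.5+v-18)
m=atz(t,q(205,390-296,300,223),.102);h=atz(t,q(205,450-296,300,223),.102);print("mark",m,"slot",h,np.arctan2(*(m-h)[1::-1]))
cs=np.array([atz(t,u,.07) for u in[(236,176),(360,169),(365,250),(239,259)]]);print(cs,cs.mean(0))
E
```

```text
key (array([ 0.5104, -0.2596, -0.1954]), np.float64(52.2)) [np.float64(78.0), np.float64(218.0)]
key (array([ 0.508 , -0.2585, -0.1741]), np.float64(21.3)) [np.float64(78.0)]
key (array([ 0.5111, -0.26  , -0.1466]), np.float64(25.2)) [np.float64(218.0)]
stand [ 0.5085056  -0.25950051  0.034     ] [[ 0.54428849 -0.23720235  0.034     ]
 [ 0.53216357 -0.29555485  0.034     ]
 [ 0.47234852 -0.28181464  0.034     ]
 [ 0.48522181 -0.22343017  0.034     ]] -0.2290706405691413 -1.775668479000637
plug (array([0.6082, 0.0285]), np.float64(54.2)) [np.float64(281.0), np.float64(180.0)]
plug (array([0.6076, 0.0294]), np.float64(17.3)) [np.float64(281.0)]
plug (array([0.6085, 0.0255]), np.float64(17.4)) [np.float64(180.0)]
button px 341.58252427184465 236.6601941747573 103
[ 68 125 233]
mark [0.62470662 0.02827488 0.102     ] slot [0.60745176 0.02814435 0.102     ] 0.007564566145709981
[[ 0.72437991  0.18281857  0.07      ]
 [ 0.74363827 -0.11344941  0.07      ]
 [ 0.54960072 -0.12454664  0.07      ]
 [ 0.52677571  0.17188593  0.07      ]] [0.63609865 0.02917711 0.07      ]
```

```bash
python3 -m crank '[[[0.8,-1.5,0,0,0,0],[1.5,-3,0,0,0,0],[1.5,-3,0,0,0,0],[1.5,-3,0,0,0,0],[1.5,-3,0,0,0,0],[1.5,-3,0,0,0,0],[1.5,-3,0,0,0,0],[1.5,-3,0,0,0,0],[1.5,-3,0,0,0,0],[1.5,-3,0,0,0,0],[1.5,-3,0,0,0,0],[1.5,-3,0,0,0,0]]]' 5 30
python3 -m crank '[[[1.5,-3,0,0,0,0],[1.5,-3,0,0,0,0],[1.5,-3,0,0,0,0],[1.5,-3,0,0,0,0],[1.5,-3,0,0,0,0],[1.5,-3,0,0,0,0],[1.5,-3,0,0,0,0],[1.5,-3,0,0,0,0],[1.5,-3,0,0,0,0],[1.5,-3,0,0,0,0],[0.8,-1.5,0,0,0,0],[0,0,0,0,0,0]]]'
python3 - <<'E'
from h import *
t=load("top0.pkl");s=load("side0.pkl")
for d,uv,n in((t,(300,223),"t"),(s,(325,225),"s")):
    r=hsv(d,(80,130,120),(99,255,255),uv,16);y,x=np.nonzero(r)
    P=np.array([atz(d,q,.102) for q in zip(x,y)]);print(n,"mark",P.mean(0),len(x))
    v=cv2.cvtColor(d["pixels"],cv2.COLOR_BGR2GRAY).astype(float)
    yy,xx=np.mgrid[uv[1]-7:uv[1]+8,uv[0]-6:uv[0]+7]
    w=np.clip(125-v[yy,xx],0,None);Q=np.array([atz(d,q,.102)[:2] for q in zip(xx.ravel(),yy.ravel())]);w=w.ravel()
    c=(w[:,None]*Q).sum(0)/w.sum();C=np.cov(Q.T,aweights=w);e,V=np.linalg.eigh(C);print(" slot",c,e**.5,np.arctan(V[1,1]/V[0,1]),np.arctan2(*(P.mean(0)[:2]-c)[::-1]))
E
```

```text
clock: 1.1
tool_pos: [0.3009, 0.1627, 0.2313]
ee_rot: [[-0.97, 0.243, 0.0], [0.243, 0.97, 0.0], [-0.0, 0.0, -1.0]]
wrist_force: [1.1, 0.4, 0.2]
width: 0.584
gripper_force: 0.0
clock: 2.1
tool_pos: [0.4599, -0.1536, 0.2304]
ee_rot: [[-0.969, 0.246, -0.001], [0.246, 0.969, -0.0], [0.001, -0.0, -1.0]]
wrist_force: [-0.2, -0.2, -0.3]
width: 0.591
gripper_force: 0.0
t mark [0.62496665 0.02824817 0.102     ] 5
 slot [0.60949072 0.02841692] [0.00066062 0.00450323] -0.015048608120812487 -0.010903963700824124
s mark [0.62657982 0.02577312 0.102     ] 5
 slot [0.61405207 0.02570437] [0.00161601 0.01083568] 0.07020916602121466 0.005487850733602578
```

```bash
python3 -m crank '[[[1.65,-3.5,0,0,0,0.012],[1.65,-3.5,-1,0,0,0.012],[1.66,-3.6,-2,0,0,0.012],[0,0,-3,0,0,0],[0,0,-3,0,0,0],[0,0,-1,0,0,0],[0,0,0,0,0,0]]]' 4
python3 - <<'E'
from h import *;from bench import eyes
o=[]
for n,u,v in(("top",423,265),("side",364,336)):
    d=eyes.get_image(n);pickle.dump(d,open(n+"1.pkl","wb"));o.append(crop(d,u,v,66,64,6))
cv2.imwrite("pics/c2.png",np.hstack(o))
E
```

```text
clock: 2.68
tool_pos: [0.506, -0.2532, 0.1305]
ee_rot: [[-0.978, 0.208, -0.004], [0.208, 0.978, 0.003], [0.004, 0.002, -1.0]]
wrist_force: [-0.8, -0.1, -0.7]
width: 0.47
gripper_force: 0.0
```

View pics/c2.png

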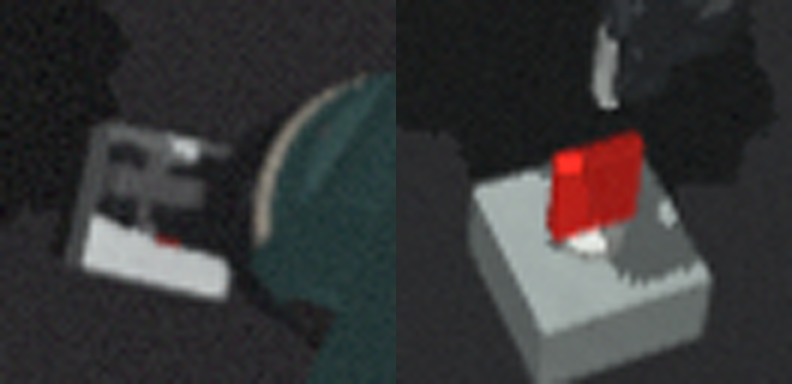

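The gripper is above the key (side view: pad at about crop (605,70), grip at (597,185)). Going down.

```bash
python3 -m crank '[[[0,0,0,0,0,0],[0,0,-1.5,0,0,0],[0,0,-2,0,0,0],[0,0,-2,0,0,0],[0,0,-1,0,0,0],[0,0,0,0,0,0],[0,0,0,0,0,0]]]'
```

```text
clock: 3.37
tool_pos: [0.5077, -0.2547, 0.0686]
ee_rot: [[-0.978, 0.208, 0.001], [0.208, 0.978, -0.0], [-0.001, -0.0, -1.0]]
wrist_force: [-1.1, -0.3, 0.5]
width: 0.471
gripper_force: 0.0
```

```bash
python3 -m crank '[[[0.2,-0.48,0,0,0,0],[0,0,0,0,0,0],[0,0,-1,0,0,0],[0,0,-1,0,0,0],[0,0,-0.35,0,0,0],[0,0,0,0,0,0],[0,0,0,0,0,0]]]'
python3 -m crank '[[[0,0,0,0,0,0],[0,0,0,0,0,0],[0,0,0,0,0,0],[0,0,0,0,0,0],[0,0,0,0,0,0],[0,0,0,0,0,0]]]' 0.3 40
```

```text
clock: 3.95
tool_pos: [0.509, -0.2591, 0.0436]
ee_rot: [[-0.978, 0.208, -0.001], [0.208, 0.978, 0.001], [0.001, 0.0, -1.0]]
wrist_force: [-0.1, -0.7, -0.6]
width: 0.47
gripper_force: 0.0
clock: 4.45
tool_pos: [0.5095, -0.2594, 0.0443]
ee_rot: [[-0.978, 0.208, 0.0], [0.208, 0.978, -0.0], [-0.001, -0.0, -1.0]]
wrist_force: [-0.4, 0.8, 5.4]
width: 0.086
gripper_force: 41.8
```

```bash
python3 -m crank '[[[0,0,0.5,0,0,0],[0,0,1.5,0,0,0],[0,0,2,0,0,0],[0,0,2.5,0,0,0],[0,0,2.5,0,0,0],[0,0,2,0,0,0],[0,0,1,0,0,0],[0,0,0.5,0,0,0],[0,0,0,0,0,0],[0,0,0,0,0,0]]]'
python3 -m crank '[[[0.5,1.5,0,0,0,0.02],[1,3,0,0,0,0.03],[1,3,0,0,0,0.03],[1,3,0,0,0,0.03],[1,3,0,0,0,0.03],[1,3,0,0,0,0.03],[1,3,0,0,0,0.02],[1,3,0,0,0,0.02],[1,3,0,0,0,0],[0.5,1.5,0,0,0,0],[0,0,0,0,0,0],[0,0,0,0,0,0]]]'
```

```text
clock: 5.28
tool_pos: [0.509, -0.2592, 0.168]
ee_rot: [[-0.978, 0.208, -0.001], [0.208, 0.978, 0.001], [0.001, 0.0, -1.0]]
wrist_force: [0.4, -0.2, -1.1]
width: 0.087
gripper_force: 41.0
clock: 6.28
tool_pos: [0.5989, 0.0113, 0.1676]
ee_rot: [[-1.0, -0.002, -0.002], [-0.002, 1.0, 0.0], [0.002, 0.0, -1.0]]
wrist_force: [-0.7, 0.0, -1.3]
width: 0.09
gripper_force: 41.0
```

```bash
python3 -m crank '[[[0.45,0.85,0,0,0,0],[0.45,0.82,0,0,0,0],[0,0,-1,0,0,0],[0,0,-1,0,0,0],[0,0,0,0,0,0],[0,0,0,0,0,0],[0,0,0,0,0,0]]]'
python3 - <<'E'
from h import *;from bench import eyes
o=[]
for n,u,v in(("top",302,223),("side",325,220)):
    d=eyes.get_image(n);pickle.dump(d,open(n+"2.pkl","wb"));o.append(crop(d,u,v,50,60,8))
cv2.imwrite("pics/c3.png",np.hstack(o))
E
```

```text
clock: 6.87
tool_pos: [0.6082, 0.027, 0.1489]
ee_rot: [[-1.0, 0.0, -0.0], [0.0, 1.0, -0.0], [0.0, -0.0, -1.0]]
wrist_force: [-0.3, 0.1, -0.6]
width: 0.087
gripper_force: 41.0
```

View pics/c3.png

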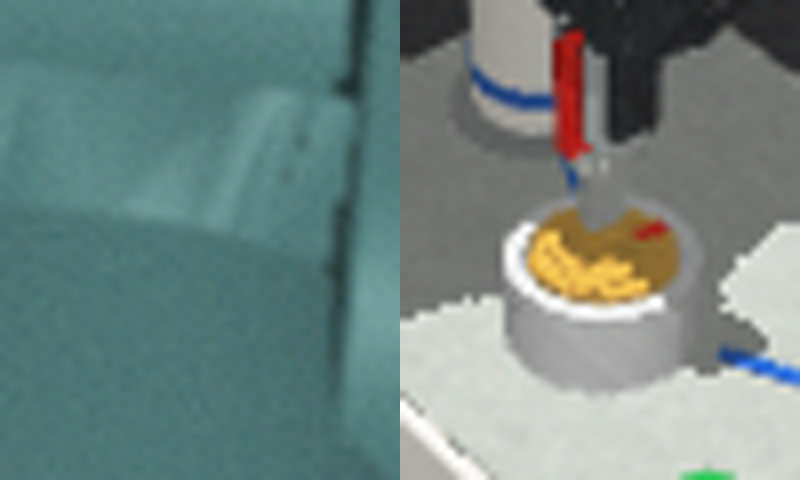

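Top view is blocked by the arm. The side view shows the blade tip (about px 325,218) over the plug's centre. The estimated offset is within the tip's and chamfer's capture range, so I'll go down in small steps and watch the force.

```bash
python3 -m crank '[[[0,0.03,-0.4,0,0,0],[0,0,-0.4,0,0,0],[0,0,-0.3,0,0,0],[0,0,-0.3,0,0,0],[0,0,-0.2,0,0,0],[0,0,0,0,0,0],[0,0,0,0,0,0]]]'
```

```text
clock: 7.55
tool_pos: [0.6083, 0.0277, 0.1329]
ee_rot: [[-1.0, -0.0, -0.0], [-0.0, 1.0, 0.0], [0.0, 0.0, -1.0]]
wrist_force: [0.7, 1.4, -0.6]
width: 0.086
gripper_force: 41.0
```

```bash
python3 -m crank '[[[0,0,-0.3,0,0,0],[0,0,-0.3,0,0,0],[0,0,-0.2,0,0,0],[0,0,0,0,0,0]]]'; python3 -m crank '[[[0,0,-0.3,0,0,0],[0,0,-0.3,0,0,0],[0,0,-0.2,0,0,0],[0,0,0,0,0,0]]]'
```

```text
clock: 7.88
tool_pos: [0.6083, 0.0277, 0.1245]
ee_rot: [[-1.0, -0.0, -0.0], [-0.0, 1.0, 0.0], [0.0, 0.0, -1.0]]
wrist_force: [1.2, 1.1, -1.7]
width: 0.089
gripper_force: 40.8
clock: 8.22
tool_pos: [0.6083, 0.0277, 0.1166]
ee_rot: [[-1.0, -0.0, -0.0], [-0.0, 1.0, 0.0], [0.0, 0.0, -1.0]]
wrist_force: [1.8, 2.9, -2.0]
width: 0.086
gripper_force: 40.7
```

```bash
python3 -m crank '[[[0,0,-0.2,0,0,0],[0,0,-0.15,0,0,0],[0,0,-0.1,0,0,0],[0,0,-0.05,0,0,0],[0,0,0,0,0,0],[0,0,0,0,0,0],[0,0,0,0,0,0]]]'
```

```text
clock: 8.8
tool_pos: [0.6084, 0.0277, 0.1123]
ee_rot: [[-1.0, -0.0, 0.0], [-0.0, 1.0, 0.0], [-0.0, 0.0, -1.0]]
wrist_force: [-1.0, 2.9, 5.6]
width: 0.085
gripper_force: 41.9
```

```bash
python3 -m crank '[[[0,0,0,0,0,0.05],[0,0,0,0,0,0.1],[0,0,0,0,0,0.1],[0,0,0,0,0,0.1],[0,0,0,0,0,0.1],[0,0,0,0,0,0.1],[0,0,0,0,0,0.1],[0,0,0,0,0,0.1],[0,0,0,0,0,0.1],[0,0,0,0,0,0.1],[0,0,0,0,0,0.1],[0,0,0,0,0,0]]]'; python3 -c "
from bench import readout;print(readout.read_state()['ft_torque'])"
```

```text
clock: 9.8
tool_pos: [0.6084, 0.028, 0.1123]
ee_rot: [[-0.492, -0.871, 0.001], [-0.871, 0.492, 0.001], [-0.001, -0.0, -1.0]]
wrist_force: [-1.3, 4.8, 5.4]
width: 0.09
gripper_force: 42.0
[ 1.0953677   0.10133777 -0.02013426]
```

```bash
python3 -m crank '[[[0,0,0,0,0,0.04],[0,0,0,0,0,0.04],[0,0,0,0,0,0.03],[0,0,0,0,0,0],[0,0,0,0,0,0]]]'; python3 -c "
from bench import readout;print(readout.read_state()['ft_torque'])"; python3 -m crank '[[[0,0,0,0,0,0.03],[0,0,0,0,0,0.03],[0,0,0,0,0,0],[0,0,0,0,0,0]]]'; python3 -c "
from bench import readout;print(readout.read_state()['ft_torque'])"
```

```text
clock: 10.22
tool_pos: [0.6084, 0.028, 0.1123]
ee_rot: [[-0.399, -0.917, 0.0], [-0.917, 0.399, 0.001], [-0.001, -0.0, -1.0]]
wrist_force: [-0.9, 5.5, 5.7]
width: 0.085
gripper_force: 42.0
[ 1.12315488  0.12953524 -0.03346027]
clock: 10.55
tool_pos: [0.6084, 0.028, 0.1123]
ee_rot: [[-0.343, -0.939, 0.0], [-0.939, 0.343, 0.001], [-0.001, -0.0, -1.0]]
wrist_force: [-0.3, 5.1, 4.6]
width: 0.086
gripper_force: 42.0
[1.05661848 0.12875776 0.01188305]
```

```bash
for i in 1; do python3 -m crank '[[[0,0,0,0,0,0.03],[0,0,0,0,0,0.02],[0,0,0,0,0,0],[0,0,0,0,0,0]]]'; done; python3 -c "
from bench import readout;print(readout.read_state()['ft_torque'])";  python3 -m crank '[[[0,0,0,0,0,0.03],[0,0,0,0,0,0.02],[0,0,0,0,0,0],[0,0,0,0,0,0]]]'
python3 - <<'E'
from h import *;from bench import eyes,readout
print(readout.read_state()['ft_torque'])
o=[]
d=eyes.get_image("side");pickle.dump(d,open("side3.pkl","wb"));cv2.imwrite("pics/c4.png",crop(d,325,225,60,50,10))
E
```

```text
clock: 10.88
tool_pos: [0.6084, 0.0279, 0.1123]
ee_rot: [[-0.296, -0.955, 0.0], [-0.955, 0.296, 0.001], [-0.001, -0.0, -1.0]]
wrist_force: [-1.0, 4.9, 6.8]
width: 0.09
gripper_force: 42.0
[ 1.17154306  0.09906445 -0.01338945]
clock: 11.22
tool_pos: [0.6084, 0.028, 0.1123]
ee_rot: [[-0.248, -0.969, 0.0], [-0.969, 0.248, 0.001], [-0.001, -0.0, -1.0]]
wrist_force: [-1.5, 5.5, 5.2]
width: 0.087
gripper_force: 42.0
[ 1.17906717  0.20006753 -0.14464967]
```

View pics/c4.png

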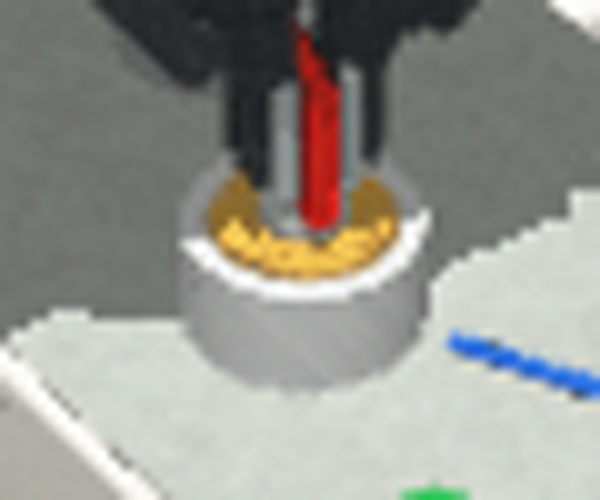

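The key is home, with its shoulder on the plug, and turned. The torque is starting to rise, so I'll make a small further turn to confirm the stop.

```bash
python3 -m crank '[[[0,0,0,0,0,0.03],[0,0,0,0,0,0.02],[0,0,0,0,0,0],[0,0,0,0,0,0]]]'; python3 -c "
from bench import readout;print(readout.read_state()['ft_torque'])"
```

```text
clock: 11.6
tool_pos: [0.6084, 0.0281, 0.1123]
ee_rot: [[-0.199, -0.98, 0.0], [-0.98, 0.199, 0.001], [-0.001, -0.0, -1.0]]
wrist_force: [0.1, 6.1, 5.1]
width: 0.082
gripper_force: 42.2
[ 1.33797708  0.16453615 -0.34209059]
```

Stop reached: 0.34 N m against 0.05 N m of friction. I'll relax slightly, release and lift.

```bash
python3 -m crank '[[[0,0,0,0,0,-0.04],[0,0,0,0,0,0]]]'; python3 -m crank '[[[0,0,0,0,0,0],[0,0,0,0,0,0],[0,0,0,0,0,0],[0,0,0,0,0,0],[0,0,1,0,0,0],[0,0,2,0,0,0],[0,0,3,0,0,0],[0,0,3,0,0,0],[0,0,2,0,0,0],[0,0,0,0,0,0]]]' 4
python3 -m crank '[[[-1,-2,0,0,0,-0.1],[-1,-3,0,0,0,-0.1],[-1,-3,0,0,0,-0.1],[-0.5,-3,0,0,0,-0.1],[0,0,0,0,0,-0.1],[0,0,0,0,0,-0.1],[0,0,0,0,0,-0.1],[0,0,0,0,0,-0.1],[0,0,0,0,0,-0.1],[0,0,0,0,0,-0.1],[0,0,0,0,0,-0.1],[0,0,0,0,0,0]]]' 0 20
python3 - <<'E'
from h import *;from bench import eyes
o=[]
for n,u,v in(("top",310,223),("side",330,225)):
    d=eyes.get_image(n);pickle.dump(d,open(n+"4.pkl","wb"));o.append(crop(d,u,v,66,76,6))
cv2.imwrite("pics/c5.png",np.hstack(o))
# button from initial images
gr=((135,120,60),(170,255,255))
t=load("top0.pkl");s=load("side0.pkl")
c=[]
for d,uv in((t,(342,238)),(s,(338,256))):
    m=hsv(d,*gr,uv,12);y,x=np.nonzero(m);c.append((x.mean(),y.mean()));print(len(x),c[-1],[atz(d,c[-1],z).round(4) for z in(.085,.09,.095)])
print(tri([t,s],c))
a=.063;print("expected",np.array([.6082,.0285])+[np.cos(a)*-.035+np.sin(a)*.095,-.035*np.sin(a)-.095*np.cos(a)])
E
```

```text
clock: 11.77
tool_pos: [0.6084, 0.0281, 0.1123]
ee_rot: [[-0.24, -0.971, 0.0], [-0.971, 0.24, 0.001], [-0.001, -0.0, -1.0]]
wrist_force: [-0.7, 5.9, 6.0]
width: 0.092
gripper_force: 42.1
clock: 12.6
tool_pos: [0.6097, 0.0274, 0.227]
ee_rot: [[-0.238, -0.971, 0.006], [-0.971, 0.238, -0.001], [-0.001, -0.006, -1.0]]
wrist_force: [0.9, 0.2, 0.8]
width: 0.468
gripper_force: 0.0
clock: 13.6
tool_pos: [0.5732, -0.0824, 0.2221]
ee_rot: [[-0.975, -0.224, -0.0], [-0.224, 0.975, -0.0], [0.0, -0.0, -1.0]]
wrist_force: [-0.0, 0.7, 0.4]
width: -0.002
gripper_force: 0.0
103 (np.float64(341.58252427184465), np.float64(236.6601941747573)) [array([ 0.5798, -0.068 ,  0.085 ]), array([ 0.5794, -0.0676,  0.09  ]), array([ 0.5791, -0.0672,  0.095 ])]
120 (np.float64(338.03333333333336), np.float64(254.19166666666666)) [array([ 0.5816, -0.0699,  0.085 ]), array([ 0.5786, -0.074 ,  0.09  ]), array([ 0.5756, -0.0781,  0.095 ])]
[ 0.5809202  -0.0686856   0.08417306]
expected [ 0.57925048 -0.06851508]
```

View pics/c5.png

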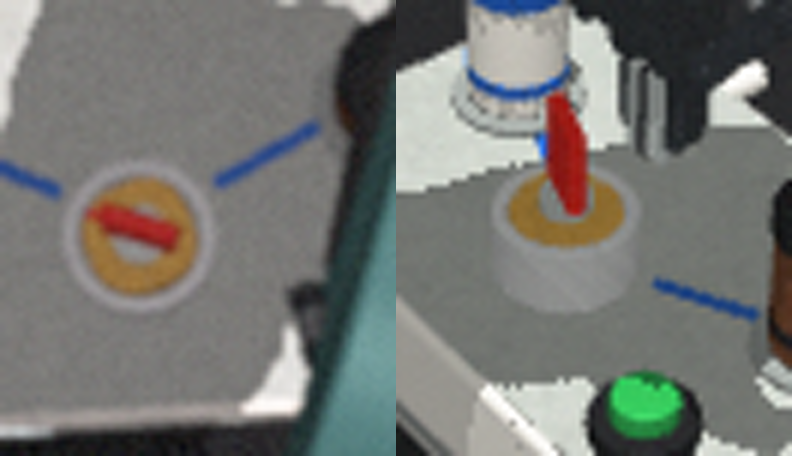

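The key stands home with the mark under it, towards the fresh bay (left bay line at crop (30,180)). The button is at about (0.580, -0.0685). Next I'll press it with the fingers shut.

```bash
python3 -m crank '[[[0.35,0.7,0,0,0,0],[0.35,0.7,-1,0,0,0],[0,0,-3,0,0,0],[0,0,-3,0,0,0],[0,0,-3,0,0,0],[0,0,-1.5,0,0,0],[0,0,-0.5,0,0,0],[0,0,0,0,0,0],[0,0,0,0,0,0]]]'
```

```text
clock: 14.45
tool_pos: [0.5808, -0.0681, 0.1026]
ee_rot: [[-0.973, -0.229, 0.001], [-0.229, 0.973, -0.0], [-0.001, -0.0, -1.0]]
wrist_force: [1.0, 0.9, 0.1]
width: 0.001
gripper_force: 0.0
```

```bash
python3 -m crank '[[[0,0,-0.4,0,0,0],[0,0,-0.4,0,0,0],[0,0,-0.3,0,0,0],[0,0,0,0,0,0]]]';python3 -m crank '[[[0,0,-0.2,0,0,0],[0,0,-0.2,0,0,0],[0,0,0,0,0,0]]]'
```

```text
clock: 14.78
tool_pos: [0.5805, -0.0684, 0.0909]
ee_rot: [[-0.974, -0.228, 0.0], [-0.228, 0.974, -0.0], [-0.0, -0.0, -1.0]]
wrist_force: [0.9, -0.4, 2.6]
width: 0.001
gripper_force: 1.0
clock: 15.03
tool_pos: [0.5806, -0.0684, 0.087]
ee_rot: [[-0.974, -0.228, 0.001], [-0.228, 0.974, -0.0], [-0.0, -0.0, -1.0]]
wrist_force: [0.1, 0.1, 5.6]
width: -0.005
gripper_force: 2.1
```

Contact near 0.0915; a little further to reach the bottom.

```bash
python3 -m crank '[[[0,0,-0.1,0,0,0],[0,0,-0.1,0,0,0],[0,0,0,0,0,0],[0,0,0,0,0,0]]]'
```

```text
clock: 15.37
tool_pos: [0.5806, -0.0684, 0.0859]
ee_rot: [[-0.974, -0.228, 0.001], [-0.228, 0.974, -0.0], [-0.001, -0.001, -1.0]]
wrist_force: [-2.5, 1.4, 13.9]
width: -0.002
gripper_force: 7.2
```

```bash
python3 -m crank '[[[0,0,-0.1,0,0,0],[0,0,0,0,0,0],[0,0,0,0,0,0]]]'
```

```text
clock: 15.62
tool_pos: [0.5807, -0.0685, 0.0857]
ee_rot: [[-0.974, -0.228, 0.002], [-0.228, 0.974, -0.001], [-0.002, -0.001, -1.0]]
wrist_force: [-6.2, 2.2, 25.7]
width: -0.001
gripper_force: 12.9
```

The button is bottomed: force is 26 N and it moves no further. I'll retreat up and away, then check.

```bash
python3 -m crank '[[[0,0,0.5,0,0,0],[0,0,1,0,0,0],[0,0,3,0,0,0],[0,0,3,0,0,0],[0,0,3,0,0,0],[-1.5,-2,2,0,0,0],[-2,-3,0,0,0,0],[-2,-3,0,0,0,0],[-2,-3,0,0,0,0],[-2,-3,0,0,0,0],[0,0,0,0,0,0],[0,0,0,0,0,0]]]'
python3 - <<'E'
from h import *;from bench import eyes
o=[]
for n,u,v in(("top",315,223),("side",330,230)):
    d=eyes.get_image(n);o.append(crop(d,u,v,66,76,6))
cv2.imwrite("pics/c6.png",np.hstack(o))
d=eyes.get_image("top");t=load("top0.pkl")
red=hsv(d,(80,120,60),(100,255,255),(300,220),16);y,x=np.nonzero(red);print(np.arctan2(*np.polyfit(x,y,1)[:1],1),len(x))
E
```

```text
clock: 16.62
tool_pos: [0.4844, -0.2095, 0.2093]
ee_rot: [[-0.974, -0.225, -0.0], [-0.225, 0.974, 0.0], [0.0, 0.0, -1.0]]
wrist_force: [0.4, 0.9, 0.5]
width: -0.002
gripper_force: 0.0
0.2989395740732023 61
```

View pics/c6.png

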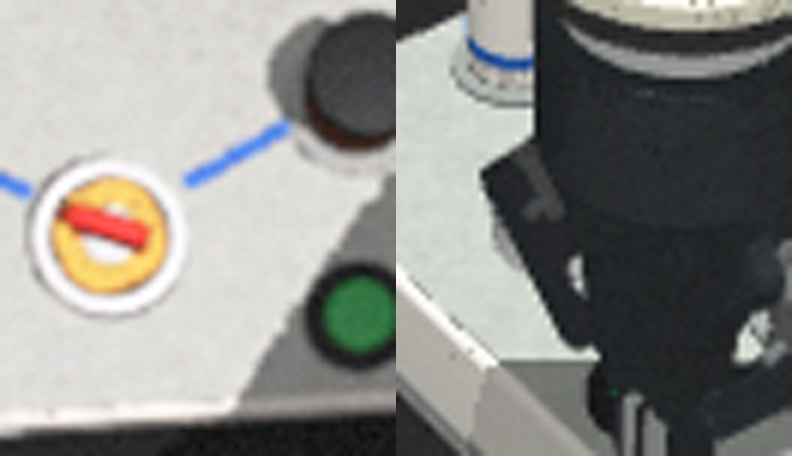

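The key is home and aimed at the fresh bay, the button is up, and the robot is clear.

```bash
python3 -m crank '[[[0,0,0,0,0,0],[0,0,0,0,0,0],[0,0,0,0,0,0]]]' >/dev/null; python3 -c "
from bench import ticket;print(ticket.hand_in())"
```

```text
the job is handed in; nothing more can be done
None
```

I handed in the job at about 17 s on the robot clock: the red key is fully home and turned to its stop on the fresh (left) side, the start button was pressed to the bottom and released, and the arm is clear of everything; no verdict came back.

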